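# Tighten a coupling and show its mark to the inspection camera in a mirror

### The arm

A 7-joint arm with a two-finger parallel gripper is mounted at the origin on the work surface. World frame = base frame: x ahead of the robot, y to its left, z up, the work surface at z = 0. Lengths are in m, angles in rad, forces in N, time in s.
With the tool pointing down it reaches from about 0.4 to 0.875 m from the base axis. Payload 6.5 kg.
Tool frame: the origin (TCP) lies midway between the tips of the shut fingers; the grasp point (between the pads) lies 19 mm behind it; z points along the fingers, x is the direction in which the jaws open and shut, and the axes are right-handed (so a half turn about z gives the same grasp; the last joint's range is limited). The gripper opens to 85 mm and grips with 20 to 120 N. Pads are 22 mm wide; open, the fingers measure 114 mm over their backs; the gripper's body (76 mm by 85 mm) begins 54 mm behind the grasp point. The pads swing forward as they close: fully open they stand 13 mm farther back than shut.
Start: joints at [1.11, 0.536, -0.004, 1.538, 0.003, 1.067, -0.071], TCP at [0.25, -0.6, 0.231] pointing down, gripper open.
Joint ranges: [-2.7, 2.7], [-0.37, 2.16], [-1.27, 1.26], [0.24, 2.4], [-1.31, 4.45], [0.19, 1.91], [-2.76, 2.76]. Speed limits (rad/s): [2.39, 2.39, 3.14, 3.14, 3.14, 3.14, 3.14].

### API

Orientations are given as a unit quaternion [x, y, z, w].
In Python, from plant import arm, viewer, workorder, trace gives the robot as it stands.
- The arm moves only by the shell command python3 -m pendant 'ROWS' [FORCE]. ROWS is JSON, a list of rows, each an object with "delta_pos": the shift along the tool's x, y, z in mm, a list of three; "spin": the turn about the tool's z in degrees; "jaw": the closure, from 0 (fully open) to 1 (shut). A call has 1 to 20 rows; each row is the pose to reach, as a shift and turn from the pose measured when the call began, along the tool's axes at that moment; what a row does not reach only later rows make up. A row lasts 1/8 s, in which the tool goes at most 62.5 mm and 10.7 degrees, less where a joint would pass 70% of its speed; a pose out of reach is approached as far as the arm can. A call with a gripper value outside its range is refused whole. The fingers move at their own pace and stop on an object; FORCE is the grip in N (left out, the last holds). Time passes only in rows, so rows that repeat a pose let the fingers close. It gives the time, the measured TCP pose, the force and the opening at its end, in the units of the state.
- arm.get_state(): the state, without advancing time (a new reading comes with each control period).
- viewer.read_camera(name): name is "scene" or "top"; returns a dict with "img" (400x640x3 uint8, red, green, blue), "camera_matrix" (3x3 intrinsics, pixels), "rvec" (rotation vector, rad) and "tvec" (3), from world to camera coordinates, as OpenCV has them. Camera axes: x right, y down, z forward; pixel columns grow to the right and rows downward; lengths in m; the calibration is good to about 2 mm. A picture is of the moment at which its call begins. There is no depth.
- workorder.sign_off(): hands the job in, once; it reports no verdict.
Trained networks look in the newest picture that a camera, given by its name, has taken for a name from the list of things; names that differ only in an ending like _2 or _b are one class to them, and where a whole thing is asked for, a point or a joint stands for the part that bears it (a point fixed in the world has none). Each returns a list of dicts, best first, with "p" (0 to 1); they miss things now and then, are a little off and sometimes report something else, mostly with a low value. They report only what shows in the picture. A call takes as long as a camera call. They do not tell look-alikes from the thing itself.
- trace(name, camera): "region" (400x640 bool, what is visible of it) and "box" ([left, top, right, bottom] in pixels, round what is visible of it).
The state is a dict: "clock": time; "joints": joint angles; "joint_vel": joint speeds; "joint_torque": joint torques, N m; "tool_pos": TCP position; "tool_rot": TCP orientation; "ft_force": force on the tool from outside, world axes, zero at the start; "moment": the same for the moment, N m; "grip_width": opening from 0.0 (shut) to 1.0 (fully open).
Only numpy, scipy, OpenCV 4.12 (cv2) and the standard library are available. Lean on these libraries where they do the work, as an engineer would, in place of code of your own. Each camera call takes 0.05 s, during which the arm holds its last target.

### The job

Turn the blue hex coupling nut on the aluminium manifold clockwise until it is fully home against its stop, and let go of it. Then take the orange grip of the spring-loaded inspection mirror and swing the mirror until the little black camera beside it sees the nut's yellow mark in the middle of the mirror, and finish while still holding the mirror at that angle, since it springs back if released. Leave the jar, the slide box and the beaker where they stand.

Things in the scene. Friction and masses are not known exactly. Their poses are not given: they have to be found in the camera images.
- nut_center (a point): Centre, half-way up, of the blue plastic hex coupling nut, 36 mm across flats, 36 mm high (its underside 42 mm and its top 78 mm above the table), on a vertical axis on the fixed aluminium manifold block (90 x 90 x 32 mm high). A white tube stub, 12 mm thick, stands 10 mm above the nut's top on its axis. The nut is captive: it turns but does not rise or sink.
- nut_mark (a point): The yellow mark, at the middle of one of the nut's six flats (so the flat faces away from nut_center towards this point), 18 mm from the axis, 60 mm above the table. The mark also runs on to the nut's top face. With the nut home the mark faces roughly towards the mirror.
- nut (a joint): Turn of the nut, rad: grows clockwise seen from above; it starts between 0 and 0.35, and the stop (fully home) is at 1.25. Stiff: about 0.05 N m of friction, and it stays where left.
- mirror: The upright flat inspection mirror, in a black frame 70 mm wide, 62 mm high (31 to 93 mm above the table), 8 mm thick, on a vertical pivot. Origin on the pivot axis at table height; x axis is the mirror's normal, on the reflecting side, y runs along its width, z up. It turns anticlockwise seen from above from its rest, where it faces the camera, by up to 1.4 rad; a light spring (0.009 N m at rest, 0.03 N m more per rad) returns it to rest when let go.
- mirror_grip (a point): Point on the pivot axis, 117 mm above the table, in the orange grip fin on top of the mirror: fin 12 mm thick (along the mirror's x), 44 mm wide (along its y), from 93 to 135 mm above the table. It turns with the mirror.
- eye (a point): Front of the lens of the small black inspection camera (50 x 40 x 36 mm, top 78 mm above the table), fixed on the same base plate as the mirror, 155 mm from the pivot axis, 60 mm above the table; it looks straight at the pivot axis. The base plate is 275 x 80 x 12 mm.
- sight (a point): An invisible guide: origin on the mirror's pivot axis 60 mm above the table; its x axis is the direction in which the camera's central line of sight leaves the mirror after reflection (at rest straight back to the camera; it turns two rad for each rad of the mirror); y to the left of it, z up. The mark is in the middle of the mirror for the camera when it lies on this x axis.
- amber_jar_mid (a point): Bystander: amber glass jar, 48 mm across, 75 mm high, loose; point half-way up.
- slide_box_mid (a point): Bystander: green slide box, 45 x 70 x 35 mm high, loose; its centre.
- beaker_mid (a point): Bystander: small glass beaker, 52 mm across, 65 mm high, loose; point half-way up.
Things that resemble listed ones, but are neither listed nor needed, are in the scene too. What is meant by the part that bears nut_center is not brown, green or purple, and is the smaller of those in its own colour.

How it is judged:
On the way, in this order (a step that is already met when the one before it is completed fails the run):
1. the nut is turned home and let go (value of joint nut above 1.19 rad and contact force between the fingers and anything else below 0.2 N), for 0.1 s.
2. the mirror, held in the fingers, shows the mark to the camera (value of joint nut above 1.19 rad and y of nut_mark in the frame of sight between -0.022 and 0.022 m and x of nut_mark in the frame of sight above 0.05 m and contact force between the fingers and mirror above 0.5 N), for 0.3 s.
At the end, for the whole second after the job is handed in: The nut is home (joint nut above 1.19 of 1.25 rad); the fingers hold the mirror (over 0.5 N of contact), which is still (under 0.1 rad/s); the mark lies within 22 mm sideways of the camera's reflected line of sight and ahead of the mirror; all this through the last second (all of step 2 and angular speed of mirror below 0.1 rad/s); the arm keeps its last pose, push and grip.
It fails at once if the amber jar is moved more than 15 mm (distance of amber_jar_mid from where it was at the start of the episode above 0.015 m).
It fails at once if the slide box is moved more than 15 mm (distance of slide_box_mid from where it was at the start of the episode above 0.015 m).
It fails at once if the beaker is moved more than 15 mm (distance of beaker_mid from where it was at the start of the episode above 0.015 m).
It also fails if it takes over 54 s, if anything falls off the work surface, if the arm or the gripper's body presses on something with over 40 N, if the wrist force passes 120 N, or if a joint passes its speed limit or range.

## Working session

There is one attempt and no reset: what is moved stays moved. The work goes in short steps, Python scripts to look and compute and a shell command to move; the robot and the scene stay as the last step left them, time stands still between calls to the robot, and variables do not carry over. Pictures are saved under pics/ and viewed, and the job is handed in when it is done.

```bash
ls; mkdir -p pics
cat > h.py <<'E'
import numpy as np, cv2
from plant import arm, viewer, workorder, trace
def cam(n):
    d=viewer.read_camera(n); return d
def save(d,f): cv2.imwrite('pics/'+f,cv2.cvtColor(d['img'],cv2.COLOR_RGB2BGR))
def ray(d,u,v):
    R=cv2.Rodrigues(np.array(d['rvec'],float))[0]; t=np.array(d['tvec'],float).ravel()
    c=-R.T@t; w=R.T@np.linalg.inv(np.array(d['camera_matrix']))@np.array([u,v,1.]); return c,w
def atz(d,u,v,z):
    c,w=ray(d,u,v); return c+w*(z-c[2])/w[2]
def proj(d,p):
    return cv2.projectPoints(np.array(p,float).reshape(-1,3),np.array(d['rvec'],float),np.array(d['tvec'],float),np.array(d['camera_matrix'],float),None)[0].reshape(-1,2)
E
python3 - <<'E'
from h import *
for n in('scene','top'):
    d=cam(n); save(d,n+'0.png'); print(n,ray(d,320,200))
    for k in('nut_center','mirror','mirror_grip','eye','nut_mark','amber_jar_mid','slide_box_mid','beaker_mid'):
        print(k,[(round(r['p'],2),r['box']) for r in trace(k,n)])
s=arm.get_state();print(s)
E
```

```text
pics
scene (array([0.84470329, 0.47493386, 0.65253096]), array([-0.36002798, -0.51051557, -0.78106275]))
nut_center [(0.95, [407.5, 136.5, 438.9, 171.4]), (0.79, [422.1, 272.6, 452.2, 303.8]), (0.79, [188.6, 256.3, 227.7, 297.9]), (0.67, [339.5, 89.7, 354.0, 113.2]), (0.61, [340.8, 180.0, 361.0, 206.0])]
mirror [(0.81, [287.3, 101.6, 307.4, 145.0]), (0.41, [329.3, 278.2, 375.3, 325.7])]
mirror_grip [(0.62, [283.3, 99.9, 304.8, 145.6])]
eye [(0.97, [205.8, 99.0, 319.3, 200.9])]
nut_mark [(0.9, [413.2, 139.3, 441.0, 173.4]), (0.88, [344.0, 177.3, 363.2, 204.5]), (0.8, [421.4, 273.4, 455.4, 302.6]), (0.73, [337.3, 89.8, 356.4, 114.1]), (0.56, [187.5, 253.4, 228.2, 296.0])]
amber_jar_mid [(0.55, [438.9, 208.0, 471.4, 245.6])]
slide_box_mid [(0.82, [327.9, 278.6, 373.2, 326.2]), (0.45, [340.7, 177.4, 363.4, 206.9])]
beaker_mid [(0.55, [274.7, 215.4, 299.0, 249.1])]
top (array([0.33945827, 0.10278457, 1.21401529]), array([ 0.20431853, -0.00688694, -0.97888534]))
nut_center [(0.83, [308.3, 222.6, 322.2, 243.7]), (0.81, [417.8, 299.8, 438.2, 317.5]), (0.8, [199.1, 223.4, 217.2, 243.1]), (0.6
[... 644 characters left out ...]
lock': 0.9, 'joints': array([ 1.10975237,  0.53639073, -0.00438408,  1.5379048 ,  0.00261267,
        1.06729354, -0.07123336]), 'joint_vel': array([ 0.00048371, -0.0012822 ,  0.00178905, -0.00091016, -0.00063596,
       -0.00058807,  0.00061981]), 'joint_torque': array([ 6.21354793e-04, -5.83330750e+01,  1.04824226e+00, -2.59445232e+01,
        1.25322741e-02,  1.75019890e-03, -1.22104967e-05]), 'tool_pos': array([ 0.25001704, -0.59998607,  0.23129418]), 'tool_rot': array([ 8.32063729e-01, -5.54680043e-01, -7.86757001e-06,  2.31479352e-05]), 'ft_force': array([ 0.45293854,  1.3925249 , -0.20014161]), 'moment': array([ 0.00110955,  0.00460938, -0.01123425]), 'grip_width': 1.0005841059504919}
```

View pics/scene0.png

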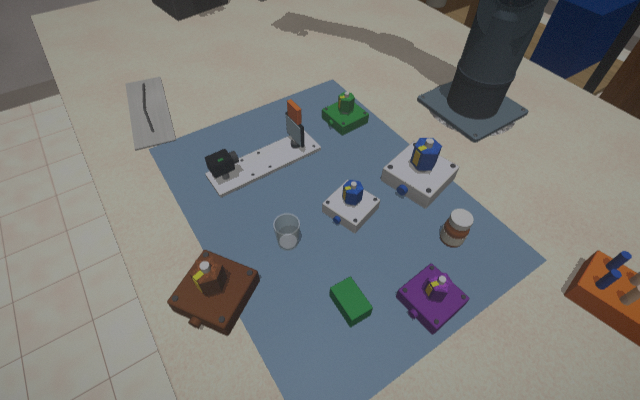

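View pics/top0.png

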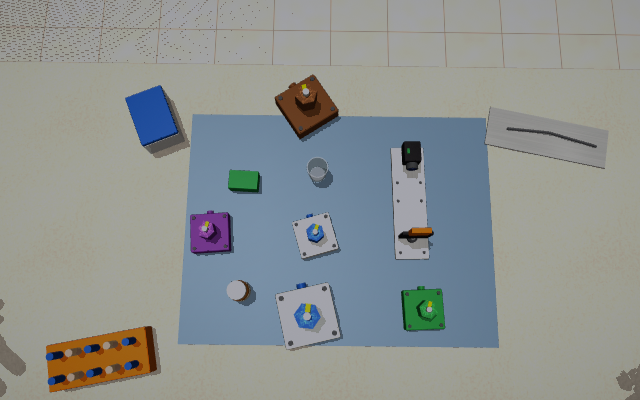

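```bash
python3 -c "
import cv2
a=cv2.imread('pics/top0.png'); b=cv2.resize(a[210:335,190:445],None,fx=3,fy=3,interpolation=cv2.INTER_CUBIC); cv2.imwrite('pics/top0z.png',b)
a=cv2.imread('pics/scene0.png'); b=cv2.resize(a[80:310,180:460],None,fx=2.5,fy=2.5,interpolation=cv2.INTER_CUBIC); cv2.imwrite('pics/scene0z.png',b)
"
```

```text
(no output)
```

View pics/top0z.png

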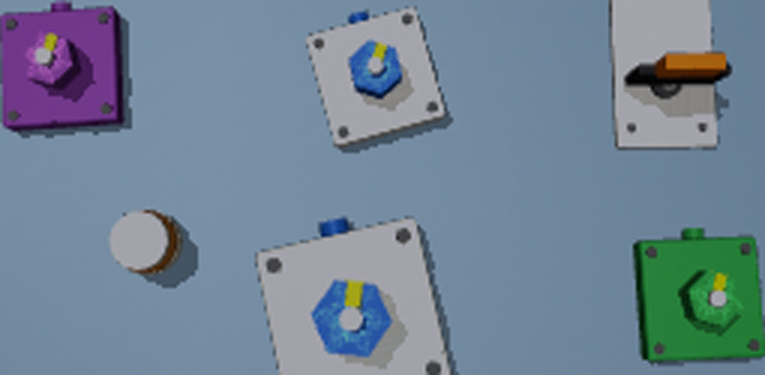

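View pics/scene0z.png

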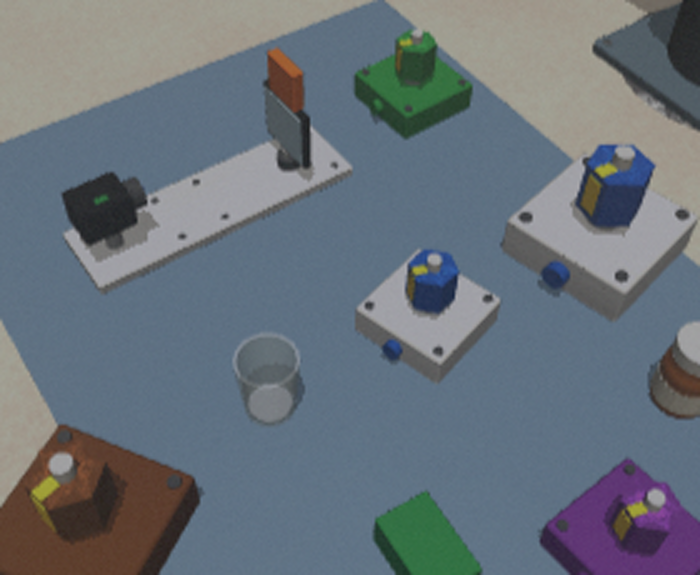

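Candidates for the nut: small blue at top (315,233) / scene (352,192), large blue at top (307,316) / scene (425,155). Others are brown, green and purple. The small blue one on the white/aluminium block is meant (smaller in its colour), and the enlarged crops confirm it.

```bash
python3 - <<'E'
from h import *
ds={n:cam(n) for n in('scene','top')}
t,s=ds['top'],ds['scene']
print('base proj',proj(t,[[0,0,0],[0.25,-.6,.231],[.5,0,0],[.5,.2,0]]))
print('stub',atz(t,315.7,232,.088),atz(s,354,184,.088))
for nm,u,v,z in [('blockcorners',293,221,.032),('b',330,213,.032),('b',339,251,.032),('b',301,259,.032),
 ('plate',391,148,.012),('plate',421.5,149,.012),('plate',429,259,.012),('plate',395,259,.012),('jar',235,290,.075),('box',244,180,.035),('beakertop',317,163,.065),('beakerbot',318,178,.0),('bignut',307,316,.1),('jar',235,290,.075)]:
    print(nm,atz(t,u,v,z).round(4))
g=t['img']; s_=s['img']
# orange grip mask
for n,b in(('top',(390,215,445,250)),('scene',(270,85,320,160))):
    im=ds[n]['img'].astype(int); m=(im[...,0]>150)&(im[...,0]-im[...,2]>90)&(im[...,1]<170)
    k=np.zeros_like(m); k[b[1]:b[3],b[0]:b[2]]=1; m&=k
    ys,xs=np.nonzero(m); print(n,len(xs),cv2.minAreaRect(np.c_[xs,ys].astype(np.float32)),xs.min(),xs.max(),ys.min(),ys.max())
E
python3 -c "
import cv2
a=cv2.imread('pics/top0.png'); b=cv2.resize(a[215:255,285:345],None,fx=12,fy=12,interpolation=cv2.INTER_CUBIC); cv2.imwrite('pics/nutz.png',b)
b=cv2.resize(a[215:265,385:440],None,fx=11,fy=11,interpolation=cv2.INTER_CUBIC); cv2.imwrite('pics/mirz.png',b)"
```

```text
base proj [[360.6829415  463.77173152]
 [692.24942213 358.29491166]
 [358.91170397 238.18610987]
 [275.67070859 237.43216539]]
stub [0.50138309 0.10390099 0.088     ] [0.50478805 0.10905922 0.088     ]
blockcorners [0.5351 0.1576 0.032 ]
b [0.555  0.0706 0.032 ]
b [0.4653 0.0493 0.032 ]
b [0.446  0.1374 0.032 ]
plate [ 0.7232 -0.08    0.012 ]
plate [ 0.7214 -0.1554  0.012 ]
plate [ 0.4505 -0.1642  0.012 ]
plate [ 0.4498 -0.0838  0.012 ]
jar [0.3726 0.2807 0.075 ]
box [0.6326 0.2763 0.035 ]
beakertop [0.6678 0.1024 0.065 ]
beakerbot [0.6481 0.0996 0.    ]
bignut [0.3185 0.1208 0.1   ]
jar [0.3726 0.2807 0.075 ]
top 99 ((421.5, 230.0), (4.0, 19.0), 90.0) 412 431 228 232
scene 46 ((293.5000305175781, 104.49999237060547), (12.727920532226562, 2.8284268379211426), 45.0) 288 299 100 109
```

View pics/nutz.png

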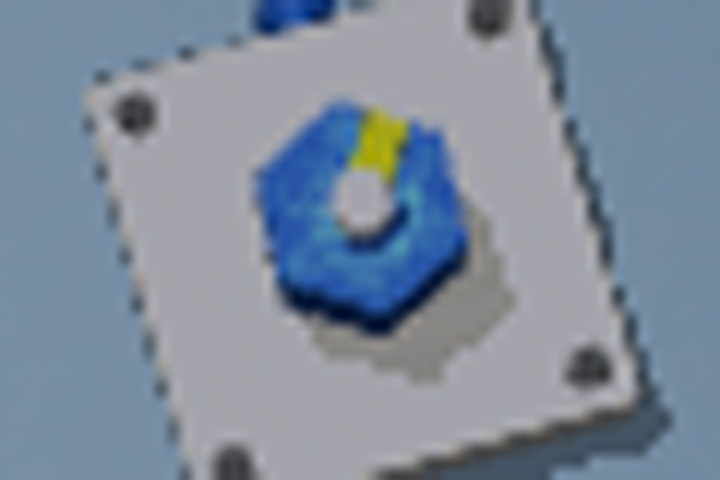

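View pics/mirz.png

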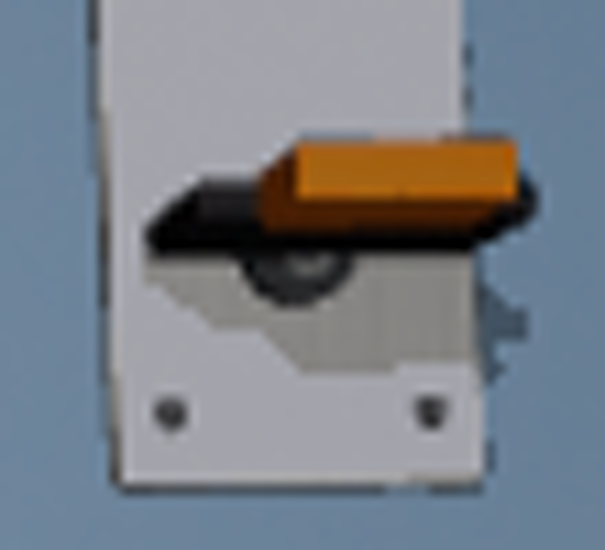

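```bash
cat >> h.py <<'E'
from scipy.optimize import minimize
def hull(d,P,S=8,crop=None):
    x0,y0,x1,y1=crop; q=proj(d,P); q=(q-[x0-.5,y0-.5])*S
    m=np.zeros(((y1-y0)*S,(x1-x0)*S),np.uint8); cv2.fillConvexPoly(m,cv2.convexHull(np.round(q).astype(np.int32)),255)
    return cv2.resize(m,(x1-x0,y1-y0),interpolation=cv2.INTER_AREA)/255.
def hexp(x,y,yaw,z0=.042,z1=.078):
    a=yaw+np.pi/6+np.arange(6)*np.pi/3; r=.018/np.cos(np.pi/6)
    return np.array([[x+r*np.cos(b),y+r*np.sin(b),z] for b in a for z in(z0,z1)])
def box(x,y,yaw,hx,hy,z0,z1):
    c,s=np.cos(yaw),np.sin(yaw)
    return np.array([[x+c*i*hx-s*j*hy,y+s*i*hx+c*j*hy,z] for i in(-1,1) for j in(-1,1) for z in(z0,z1)])
def fit(views,model,x0,step):
    # views: list of (d,mask,crop)
    def cost(p): return sum(np.abs(hull(d,model(p),8,c)-m[c[1]:c[3],c[0]:c[2]]).sum()/max(m.sum(),1) for d,m,c in views)
    best=None
    for x in x0:
        x=np.array(x,float); sim=np.vstack([x]+[x+np.eye(len(x))[i]*step[i] for i in range(len(x))])
        r=minimize(cost,x,method='Nelder-Mead',options=dict(initial_simplex=sim,xatol=1e-5,fatol=1e-5))
        if best is None or r.fun<best.fun: best=r
    return best
def hsv(d): return cv2.cvtColor(d['img'],cv2.COLOR_RGB2HSV).astype(int)
def win(m,c):
    k=np.zeros_like(m); k[c[1]:c[3],c[0]:c[2]]=m[c[1]:c[3],c[0]:c[2]]; return k
def nutmask(d,c):
    h=hsv(d); m=((h[...,0]>100)&(h[...,0]<130)&(h[...,1]>140))|((h[...,0]>20)&(h[...,0]<35)&(h[...,1]>140))
    return win(m,c)
def orange(d,c):
    h=hsv(d); return win((h[...,0]<20)&(h[...,1]>150),c)
E
python3 - <<'E'
from h import *
t,s=cam('top'),cam('scene')
ct=(303,219,329,246); cs=(336,174,370,211)
V=[(t,nutmask(t,ct),ct),(s,nutmask(s,cs),cs)]
print([v[1].sum() for v in V])
for vs in(V,V[:1],V[1:]):
    r=fit(vs,lambda p:hexp(*p),[(.502,.105,np.radians(a)) for a in(-40,-20,0)],(.004,.004,.15)); print('nut',r.x[:2].round(4),np.degrees(r.x[2]),r.fun)
# mark
for d,c in((t,ct),(s,cs)):
    h=hsv(d); m=win((h[...,0]>20)&(h[...,0]<35)&(h[...,1]>140),c); ys,xs=np.nonzero(m); print('yellow',xs.mean(),ys.mean(),len(xs), atz(d,xs.mean(),ys.mean(),.078))
ct=(395,220,440,248); cs=(278,92,312,135)
V=[(t,orange(t,ct),ct),(s,orange(s,cs),cs)]
print([v[1].sum() for v in V])
for vs in(V,V[:1],V[1:]):
    r=fit(vs,lambda p:box(p[0],p[1],p[2],.006,.022,.093,.135),[(.495,-.12,0)],(.004,.004,.1)); print('grip',r.x[:2].round(4),np.degrees(r.x[2]),r.fun)
E
```

```text
[np.int64(197), np.int64(197)]
nut [0.5034 0.1062] 19.388538416892924 1.4885239374937793
nut [0.5034 0.1065] -17.19369939153237 0.29242559968149695
nut [0.5027 0.1052] 16.14646401809785 1.109226634816363
yellow 316.3333333333333 226.53333333333333 15 [0.5152829  0.10259853 0.078     ]
yellow 347.1666666666667 187.58333333333334 12 [0.51612732 0.10270802 0.078     ]
[np.int64(180), np.int64(64)]
grip [ 0.5025 -0.1216] -29.000637146890117 2.86495234204793
grip [ 0.5006 -0.1223] 1.7265571585618307 0.08677559912854031
grip [ 0.5034 -0.12  ] -28.79842523529139 2.1550857843137257
```

Run:
```python
from h import *
s=cam('scene')
for P,c,m,f in((hexp(.5034,.1065,-.3),(326,164,380,221),nutmask(s,(336,174,370,211)),'a'),(box(.5006,-.1223,0.03,.006,.022,.093,.135),(270,85,320,140),orange(s,(278,92,312,135)),'b')):
    im=cv2.cvtColor(s['img'],cv2.COLOR_RGB2BGR)[c[1]:c[3],c[0]:c[2]]
    H=hull(s,P,8,c); o=im.copy(); o[...,2]=np.maximum(o[...,2],(H*200).astype(np.uint8))
    mm=np.repeat(m[c[1]:c[3],c[0]:c[2],None]*255,3,2).astype(np.uint8)
    cv2.imwrite(f'pics/dbg{f}.png',cv2.resize(np.hstack([im,o,mm]),None,fx=5,fy=5,interpolation=0)[:,:800])
```

```text
(no output)
```

View pics/dbga.png

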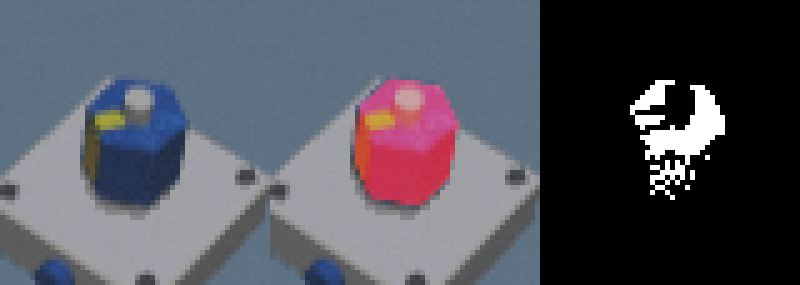

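View pics/dbgb.png

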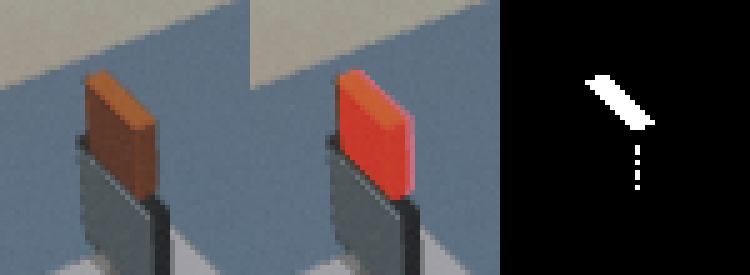

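```bash
cat >> h.py <<'E'
def fill(m):
    m=cv2.morphologyEx(m.astype(np.uint8),cv2.MORPH_CLOSE,np.ones((5,5),np.uint8)); cs,_=cv2.findContours(m,cv2.RETR_EXTERNAL,cv2.CHAIN_APPROX_NONE)
    o=np.zeros_like(m); cv2.drawContours(o,[max(cs,key=cv2.contourArea)],-1,1,-1); return o
def nutmask(d,c):
    im=d['img'].astype(int); h=hsv(d)
    m=(im[...,2]-im[...,0]>40)&(h[...,1]>115)|((h[...,0]>15)&(h[...,0]<38)&(h[...,1]>90))
    return fill(win(m,c))
def orange(d,c):
    im=d['img'].astype(int); return fill(win(im[...,0]-im[...,2]>25,c))
E
python3 - <<'E'
from h import *
t,s=cam('top'),cam('scene')
ct=(303,219,329,246); cs=(339,176,368,209)
V=[(t,nutmask(t,ct),ct),(s,nutmask(s,cs),cs)]
print([v[1].sum() for v in V])
for vs in(V,V[:1],V[1:]):
    r=fit(vs,lambda p:hexp(*p),[(.502,.105,np.radians(a)) for a in(-40,-20,0)],(.004,.004,.15)); print('nut',r.x[:2].round(4),np.degrees(r.x[2]),r.fun)
ct=(395,220,440,248); cs=(282,98,306,128)
V=[(t,orange(t,ct),ct),(s,orange(s,cs),cs)]
print([v[1].sum() for v in V])
for vs in(V,V[:1],V[1:]):
    r=fit(vs,lambda p:box(p[0],p[1],p[2],.006,.022,.093,.135),[(.495,-.12,0)],(.004,.004,.1)); print('grip',r.x[:2].round(4),np.degrees(r.x[2]),r.fun)
E
```

```text
[np.uint64(237), np.uint64(355)]
nut [0.5036 0.1062] -15.574288932581705 0.30729958971167953
nut [0.5037 0.1064] -17.390057442156774 0.07925870770249027
nut [0.5033 0.1051] -45.637325240153736 0.2022756144711406
[np.uint64(180), np.uint64(254)]
grip [ 0.5012 -0.1228] 0.8402127082346048 0.2700116652085156
grip [ 0.5008 -0.1225] 2.064330744279253 0.06873638344226579
grip [ 0.5034 -0.1231] -2.8156810100492837 0.08235294117647059
```

```bash
cat >> h.py <<'E'
from scipy.spatial.transform import Rotation as Ro
def plan(x,y,z,az):
    s=arm.get_state(); R=Ro.from_quat(s['tool_rot']).as_matrix(); p=np.array(s['tool_pos'])
    a=np.degrees(np.arctan2(R[1,0],R[0,0])); print('t',s['clock'],'tcp',p.round(4),'az',a.round(2),'grip',s['grip_width'].round(3),'F',s['ft_force'].round(2),'M',s['moment'].round(3),'j',np.round(s['joints'],2))
    print('delta',(R.T@(np.array([x,y,z])-p)*1000).round(1),'spin',round((a-az+180)%360-180,1))
E
python3 -c "
from h import *
plan(.5036,.1062,.15,43)"
```

```text
Traceback (most recent call last):
  File "h.py", line 53, in plan
    a=np.degrees(np.arctan2(R[1,0],R[0,0])); print('t',s['clock'],'tcp',p.round(4),'az',a.round(2),'grip',s['grip_width'].round(3),'F',s['ft_force'].round(2),'M',s['moment'].round(3),'j',np.round(s['joints'],2))
                                                                                                          ^^^^^^^^^^^^^^^^^^^^^
AttributeError: 'float' object has no attribute 'round'
```

```bash
sed -i "s/s\['grip_width'\].round(3)/round(s['grip_width'],3)/" h.py
python3 -c "
from h import *
plan(.5036,.1062,.15,43)"
```

```text
t 1.25 tcp [ 0.25   -0.6     0.2313] az -67.38 grip 1.003 F [-1.13  0.17  0.1 ] M [-0.007  0.016  0.037] j [ 1.11  0.54 -0.    1.54  0.    1.07 -0.07]
delta [-554.3 -505.8   81.3] spin -110.4
```

```bash
python3 -m pendant '[{"delta_pos":[-46,-42,0],"spin":-9,"jaw":0},{"delta_pos":[-92,-84,0],"spin":-18,"jaw":0},{"delta_pos":[-138,-126,0],"spin":-27,"jaw":0},{"delta_pos":[-184,-168,0],"spin":-36,"jaw":0},{"delta_pos":[-230,-210,0],"spin":-45,"jaw":0},{"delta_pos":[-276,-252,0],"spin":-54,"jaw":0},{"delta_pos":[-322,-294,0],"spin":-63,"jaw":0},{"delta_pos":[-368,-336,0],"spin":-72,"jaw":0},{"delta_pos":[-414,-378,0],"spin":-81,"jaw":0},{"delta_pos":[-460,-420,0],"spin":-90,"jaw":0},{"delta_pos":[-506,-462,0],"spin":-99,"jaw":0},{"delta_pos":[-554,-506,0],"spin":-108,"jaw":0},{"delta_pos":[-554.3,-505.8,40],"spin":-110.4,"jaw":0},{"delta_pos":[-554.3,-505.8,81],"spin":-110.4,"jaw":0},{"delta_pos":[-554.3,-505.8,81],"spin":-110.4,"jaw":0},{"delta_pos":[-554.3,-505.8,81],"spin":-110.4,"jaw":0}]'
python3 - <<'E'
from h import *
plan(.5036,.1062,.05,43)
d=cam('scene'); save(d,'s1.png')
print(proj(d,[.5036,.1062,.078]))
E
```

```text
clock: 3.25
tool_pos: [0.5046, 0.1064, 0.1517]
tool_rot: [0.93, 0.366, 0.001, 0.0]
ft_force: [0.8, -0.6, -0.4]
grip_width: 1.005
t 3.25 tcp [0.5046 0.1064 0.1517] az 43.0 grip 1.005 F [ 0.76 -0.58 -0.44] M [ 0.035 -0.019 -0.018] j [ 0.21  0.5  -0.64  1.93  0.4   0.84  0.11]
delta [ -1.   -0.6 101.7] spin -0.0
[[353.17771052 186.11531836]]
```

View pics/s1.png

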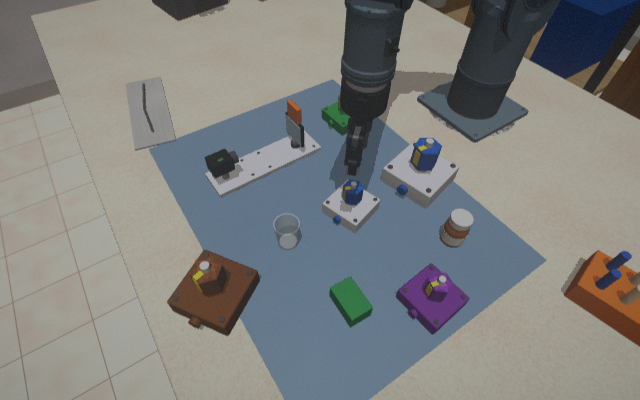

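The gripper stands straight above the small blue nut (scene ~355,165), clear of everything. I'll descend and close.

```bash
python3 -m pendant '[{"delta_pos":[-1,-0.6,50],"spin":0,"jaw":0},{"delta_pos":[-1,-0.6,90],"spin":0,"jaw":0},{"delta_pos":[-1,-0.6,105],"spin":0,"jaw":0},{"delta_pos":[-1,-0.6,105],"spin":0,"jaw":0.2},{"delta_pos":[-1,-0.6,105],"spin":0,"jaw":0.5},{"delta_pos":[-1,-0.6,105],"spin":0,"jaw":0.8},{"delta_pos":[-1,-0.6,105],"spin":0,"jaw":0.8},{"delta_pos":[-1,-0.6,105],"spin":0,"jaw":0.8},{"delta_pos":[-1,-0.6,105],"spin":0,"jaw":0.8}]' 40
python3 - <<'E'
from h import *
plan(.5036,.1062,.046,-7)
E
```

```text
clock: 4.42
tool_pos: [0.5041, 0.1054, 0.0485]
tool_rot: [0.931, 0.366, 0.001, 0.001]
ft_force: [-4.2, -4.0, 10.7]
grip_width: 0.412
t 4.425 tcp [0.5041 0.1054 0.0485] az 42.96 grip 0.412 F [-4.24 -4.03 10.74] M [-0.524  0.79   0.088] j [ 0.12  0.66 -0.53  1.98  0.55  0.64 -0.02]
delta [ 0.2 -0.9  2.5] spin 50.0
```

```bash
python3 -m pendant '[{"delta_pos":[0,0,0],"spin":8,"jaw":0.8},{"delta_pos":[0,0,0],"spin":16,"jaw":0.8},{"delta_pos":[0,0,0],"spin":24,"jaw":0.8},{"delta_pos":[0,0,0],"spin":32,"jaw":0.8},{"delta_pos":[0,0,0],"spin":40,"jaw":0.8},{"delta_pos":[0,0,0],"spin":48,"jaw":0.8},{"delta_pos":[0,0,0],"spin":48,"jaw":0.8},{"delta_pos":[0,0,0],"spin":48,"jaw":0.8}]' 40
python3 - <<'E'
from h import *
plan(.5036,.1062,.046,-17)
E
python3 -m pendant '[{"delta_pos":[0,0,0],"spin":3,"jaw":0.8},{"delta_pos":[0,0,0],"spin":6,"jaw":0.8},{"delta_pos":[0,0,0],"spin":6,"jaw":0.8}]'
python3 - <<'E'
from h import *
plan(.5036,.1062,.046,-17)
E
```

```text
clock: 5.42
tool_pos: [0.5024, 0.1047, 0.0486]
tool_rot: [0.999, -0.042, 0.0, 0.001]
ft_force: [-5.8, -2.4, 0.6]
grip_width: 0.415
t 5.425 tcp [0.5024 0.1047 0.0486] az -4.87 grip 0.415 F [-5.8  -2.4   0.61] M [-0.388  0.864 -0.032] j [-0.04  0.62 -0.32  1.99  0.35  0.59 -0.68]
delta [ 1.1 -1.6  2.6] spin 12.1
clock: 5.8
tool_pos: [0.5021, 0.1047, 0.0486]
tool_rot: [0.996, -0.093, 0.0, 0.001]
ft_force: [-2.4, -0.4, -5.0]
grip_width: 0.413
t 5.8 tcp [0.5021 0.1047 0.0486] az -10.72 grip 0.413 F [-2.35 -0.38 -5.03] M [-0.146  0.043 -0.055] j [-0.06  0.61 -0.3   1.99  0.32  0.58 -0.76]
delta [ 1.2 -1.8  2.6] spin 6.3
```

```bash
for i in 1; do python3 -m pendant '[{"delta_pos":[0,0,0],"spin":3,"jaw":0.8},{"delta_pos":[0,0,0],"spin":6,"jaw":0.8},{"delta_pos":[0,0,0],"spin":6,"jaw":0.8}]' >/dev/null; done
python3 - <<'E'
from h import *
plan(.5036,.1062,.046,-17)
E
python3 -m pendant '[{"delta_pos":[0,0,0],"spin":3,"jaw":0.8},{"delta_pos":[0,0,0],"spin":5,"jaw":0.8},{"delta_pos":[0,0,0],"spin":5,"jaw":0.8}]' >/dev/null
python3 - <<'E'
from h import *
plan(.5036,.1062,.046,-17)
E
```

```text
t 6.175 tcp [0.5017 0.1042 0.0486] az -16.4 grip 0.418 F [-1.95 -3.26 -3.98] M [-0.726  0.234  1.344] j [-0.08  0.61 -0.27  2.    0.3   0.58 -0.84]
delta [ 1.3 -2.5  2.6] spin 0.6
t 6.55 tcp [0.5009 0.1026 0.0487] az -21.45 grip 0.414 F [-3.8  -5.86  1.69] M [-1.408  0.654  1.252] j [-0.1   0.61 -0.25  2.    0.27  0.57 -0.91]
delta [ 1.2 -4.3  2.7] spin -4.4
```

The moment jumped from −0.05 to 1.3 N m at azimuth ≈ −16°: that's the stop. Releasing and lifting straight up.

```bash
python3 -m pendant '[{"delta_pos":[0,0,0],"spin":0,"jaw":0.4},{"delta_pos":[0,0,0],"spin":0,"jaw":0.2},{"delta_pos":[0,0,0],"spin":0,"jaw":0},{"delta_pos":[0,0,0],"spin":0,"jaw":0},{"delta_pos":[0,0,-30],"spin":0,"jaw":0},{"delta_pos":[0,0,-90],"spin":0,"jaw":0},{"delta_pos":[0,0,-140],"spin":0,"jaw":0},{"delta_pos":[0,0,-140],"spin":0,"jaw":0}]'
python3 - <<'E'
from h import *
t,s=cam('top'),cam('scene'); save(t,'t2.png'); save(s,'s2.png')
plan(.501,-.1225,.2,0)
im=cv2.imread('pics/s2.png')[150:230,310:400]; cv2.imwrite('pics/s2z.png',cv2.resize(im,None,fx=6,fy=6,interpolation=2))
im=cv2.imread('pics/t2.png')[200:270,280:440]; cv2.imwrite('pics/t2z.png',cv2.resize(im,None,fx=5,fy=5,interpolation=2))
E
```

```text
clock: 7.55
tool_pos: [0.5041, 0.1045, 0.1926]
tool_rot: [0.982, -0.186, 0.003, 0.002]
ft_force: [-0.4, 0.0, -0.3]
grip_width: 1.001
t 7.65 tcp [0.5014 0.1035 0.1888] az -21.47 grip 1.001 F [-0.7  1.  -0.2] M [-0.005  0.012  0.02 ] j [-0.03  0.38 -0.33  1.92  0.17  0.87 -0.82]
delta [ 82.4 210.5  -9.7] spin -21.5
```

View pics/s2z.png

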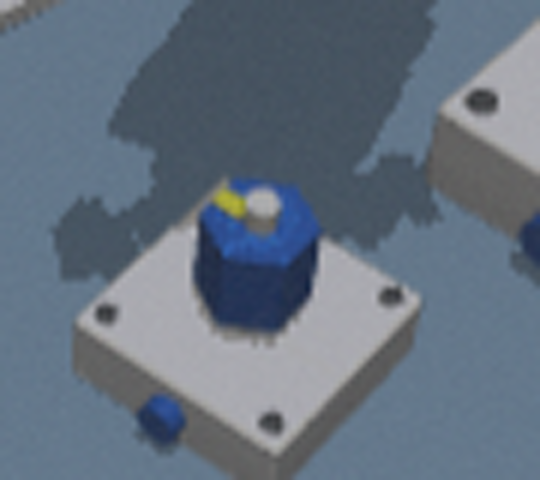

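View pics/t2z.png

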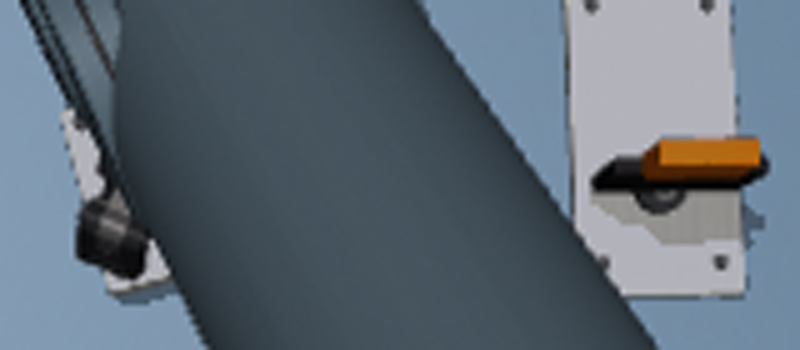

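Run:
```python
from h import *
s=cam('scene'); cs=(339,176,368,209)
h=hsv(s); m=win((h[...,0]>18)&(h[...,0]<38)&(h[...,1]>110),cs); ys,xs=np.nonzero(m); q=atz(s,xs.mean(),ys.mean(),.078); print(xs.mean(),ys.mean(),q,np.degrees(np.arctan2(q[1]-.1062,q[0]-.5036)))
# stub offset-correct: stub white top pixel
st=atz(s,310+263/6,150+200/6,.088); print('stub',st,np.degrees(np.arctan2(q[1]-st[1],q[0]-st[0])))
M=nutmask(s,cs)
for a in(-130,-110,-90,-70):
    r=fit([(s,M,cs)],lambda p:hexp(*p),[(.5036,.1062,np.radians(a))],(.003,.003,.1)); print(r.x[:2],np.degrees(r.x[2]),r.fun)
for a in range(-110,-45,5):
    print(a,round(np.abs(hull(s,hexp(.5033,.1055,np.radians(a)),8,cs)-M[cs[1]:cs[3],cs[0]:cs[2]]).sum(),1),end=' ')
```

```text
348.14285714285717 183.35714285714286 [0.50771645 0.09468925 0.078     ] -70.32205226041263
stub [0.50399653 0.10746587 0.088     ] -73.7670434477913
[0.50317876 0.10542242] -126.14957506392037 0.1968949771689498
[0.50323234 0.10617305] -101.8555359134706 0.1800268600590921
[0.50341076 0.10631049] -100.34235558673228 0.1790706419554123
[0.50317876 0.10542242] -66.14957506392032 0.1968949771689498
-110 69.8 -105 70.1 -100 67.9 -95 69.7 -90 71.2 -85 72.5 -80 72.6 -75 73.9 -70 72.8 -65 72.6 -60 73.6 -55 72.1 -50 69.8
```

```bash
python3 -m pendant '[{"delta_pos":[20,50,-10],"spin":-6,"jaw":0},{"delta_pos":[40,100,-10],"spin":-12,"jaw":0},{"delta_pos":[60,150,-10],"spin":-18,"jaw":0},{"delta_pos":[82,210,-10],"spin":-22.8,"jaw":0},{"delta_pos":[82,210,-10],"spin":-22.8,"jaw":0},{"delta_pos":[82,210,-10],"spin":-22.8,"jaw":0}]'
python3 - <<'E'
from h import *
t=cam('top'); save(t,'t3.png')
plan(.501,-.1227,.103,1.3)
cs=(303,219,329,246); h=hsv(t); m=win((h[...,0]>20)&(h[...,0]<35)&(h[...,1]>140),cs); ys,xs=np.nonzero(m); print(len(xs))
if len(xs):
    q=atz(t,xs.mean(),ys.mean(),.078);print(q,np.degrees(np.arctan2(q[1]-.1064,q[0]-.5036)))
    M=nutmask(t,cs);r=fit([(t,M,cs)],lambda p:hexp(*p),[(.5036,.1062,np.radians(a)) for a in(-85,-70)],(.003,.003,.1)); print(r.x[:2],np.degrees(r.x[2]),r.fun)
im=cv2.imread('pics/t3.png')[200:270,280:440]; cv2.imwrite('pics/t3z.png',cv2.resize(im,None,fx=5,fy=5,interpolation=2))
E
```

```text
clock: 8.45
tool_pos: [0.4993, -0.1216, 0.1982]
tool_rot: [1.0, 0.011, -0.003, 0.003]
ft_force: [-0.1, 0.0, 0.7]
grip_width: 1.001
t 8.5 tcp [ 0.4997 -0.1206  0.1985] az 1.39 grip 1.001 F [0.47 0.44 0.32] M [ 0.006 -0.008 -0.012] j [ 0.41  0.37 -0.33  1.91  0.16  0.89  0.03]
delta [ 1.8  1.5 95.5] spin 0.1
16
[0.50674589 0.09439196 0.078     ] -75.31948920629915
[0.50352355 0.10598154] -72.48421845797623 0.06436174469787916
```

View pics/t3z.png

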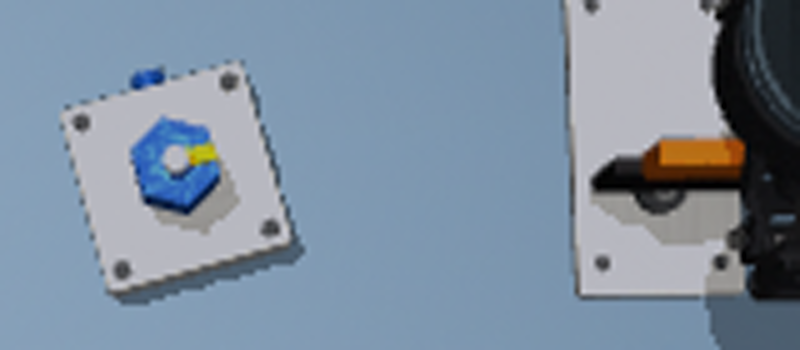

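```bash
python3 -m pendant '[{"delta_pos":[1.8,1.5,50],"spin":0,"jaw":0},{"delta_pos":[1.8,1.5,90],"spin":0,"jaw":0},{"delta_pos":[1.8,1.5,97],"spin":0,"jaw":0},{"delta_pos":[1.8,1.5,97],"spin":0,"jaw":0.4},{"delta_pos":[1.8,1.5,97],"spin":0,"jaw":0.6},{"delta_pos":[1.8,1.5,97],"spin":0,"jaw":0.8}]' 30
python3 - <<'E'
from h import *
plan(.501,-.1227,.103,1.3)
s=cam('scene'); save(s,'s4.png'); im=cv2.imread('pics/s4.png')[60:180,230:360]; cv2.imwrite('pics/s4z.png',cv2.resize(im,None,fx=5,fy=5,interpolation=2))
E
```

```text
clock: 9.25
tool_pos: [0.5019, -0.1228, 0.1027]
tool_rot: [1.0, 0.012, -0.002, 0.003]
ft_force: [0.2, -0.3, -0.3]
grip_width: 0.373
t 9.25 tcp [ 0.5019 -0.1228  0.1027] az 1.39 grip 0.373 F [ 0.18 -0.33 -0.3 ] M [-0.034  0.029 -0.033] j [ 0.38  0.52 -0.29  1.97  0.24  0.69 -0.04]
delta [-0.9 -0.1 -0.3] spin 0.1
```

View pics/s4z.png

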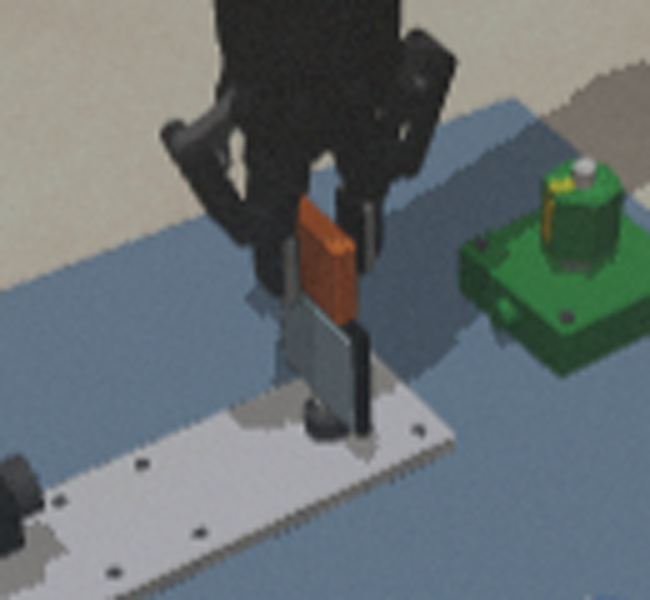

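```bash
python3 -m pendant '[{"delta_pos":[-0.5,0,0],"spin":0,"jaw":1},{"delta_pos":[-0.5,0,0],"spin":0,"jaw":1},{"delta_pos":[-0.5,0,0],"spin":0,"jaw":1},{"delta_pos":[-0.5,0,0],"spin":0,"jaw":1}]' 30
python3 - <<'E'
from h import *
plan(.501,-.1227,.103,44.7)
E
```

```text
clock: 9.8
tool_pos: [0.5011, -0.1229, 0.1028]
tool_rot: [1.0, 0.012, -0.002, 0.003]
ft_force: [-3.6, 0.7, 6.1]
grip_width: 0.137
t 9.8 tcp [ 0.5011 -0.1229  0.1028] az 1.38 grip 0.137 F [-3.6   0.66  6.06] M [ 0.101  0.282 -0.005] j [ 0.38  0.52 -0.29  1.97  0.24  0.69 -0.04]
delta [-0.1 -0.2 -0.2] spin -43.3
```

```bash
python3 -m pendant '[{"delta_pos":[0,0,0],"spin":-6,"jaw":1},{"delta_pos":[0,0,0],"spin":-12,"jaw":1},{"delta_pos":[0,0,0],"spin":-18,"jaw":1},{"delta_pos":[0,0,0],"spin":-24,"jaw":1},{"delta_pos":[0,0,0],"spin":-30,"jaw":1},{"delta_pos":[0,0,0],"spin":-36,"jaw":1},{"delta_pos":[0,0,0],"spin":-40,"jaw":1},{"delta_pos":[0,0,0],"spin":-43.3,"jaw":1},{"delta_pos":[0,0,0],"spin":-43.3,"jaw":1},{"delta_pos":[0,0,0],"spin":-43.3,"jaw":1}]' 30
python3 - <<'E'
from h import *
plan(.501,-.1227,.103,44.7)
t,s=cam('top'),cam('scene'); save(s,'s5.png'); save(t,'t5.png')
im=cv2.imread('pics/s5.png')[60:180,230:360]; a=cv2.resize(im,None,fx=4,fy=4,interpolation=2)
im=cv2.imread('pics/t5.png')[200:280,385:450]; b=cv2.resize(im,(390,480),interpolation=2)[:, :280]
cv2.imwrite('pics/s5z.png',np.hstack([a,b]))
E
```

```text
clock: 11.05
tool_pos: [0.5011, -0.1229, 0.1028]
tool_rot: [0.925, 0.38, -0.003, 0.002]
ft_force: [-1.5, 0.7, 3.0]
grip_width: 0.133
t 11.05 tcp [ 0.5011 -0.1229  0.1028] az 44.61 grip 0.133 F [-1.53  0.68  3.02] M [ 0.295 -0.035 -0.071] j [ 0.52  0.55 -0.48  1.96  0.38  0.72  0.6 ]
delta [ 0.  -0.2 -0.2] spin -0.1
```

View pics/s5z.png

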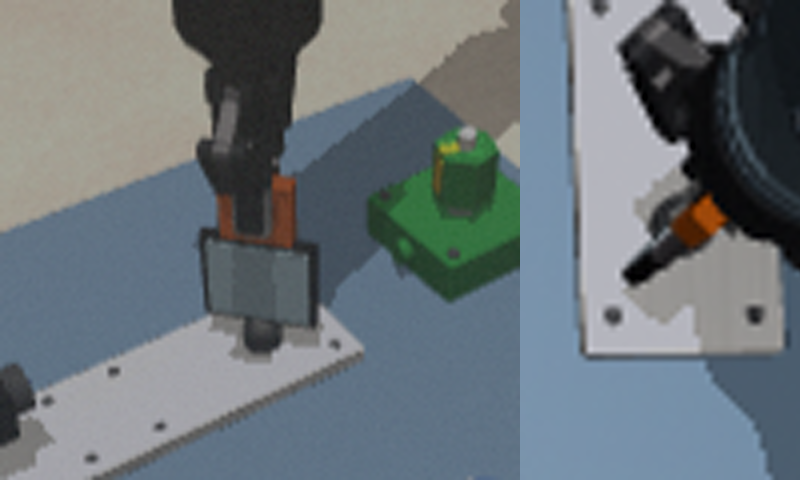

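Run:
```python
from h import *
from scipy.optimize import least_squares
s=cam('scene'); px=np.array([(203,230),(319,240),(317,328),(208,314)])/4+[230,60]-.5+.125
def mod(p):
    x,y,a=p; c,si=np.cos(a),np.sin(a)
    # seen from +normal side; y_m positive is to the right seen... order TL,TR,BR,BL
    return proj(s,[[x+c*.004-si*w,y+si*.004+c*w,z] for w,z in((-.035,.093),(.035,.093),(.035,.031),(-.035,.031))])
r=least_squares(lambda p:(mod(p)-px).ravel(),(.501,-.123,.78)); print(r.x,np.degrees(r.x[2]),r.fun.round(2))
# eye/lens directions from the opening image
t=cv2.imread('pics/top0.png'); 
mark=np.array([.5086,.0889]); piv=np.array([.501,-.1227])
for rest in(0,1.3,2.5):
  for n in (42.5,44.6,46.5):
    a=np.radians(2*n-rest); v=mark-piv; print(rest,n,'y',(-np.sin(a)*v[0]+np.cos(a)*v[1]).round(4))
for n in('amber_jar_mid','slide_box_mid','beaker_mid'): print(n,[(round(r['p'],2),r['box']) for r in trace(n,'scene')[:1]])
```

```text
[ 0.49971734 -0.12458511  0.82926432] 47.513345832137006 [-0.62  0.29  0.14  1.06  0.73 -0.84 -0.23 -0.58]
0 42.5 y 0.0109
0 44.6 y -0.0046
0 46.5 y -0.0187
1.3 42.5 y 0.0157
1.3 44.6 y 0.0002
1.3 46.5 y -0.0139
2.5 42.5 y 0.0201
2.5 44.6 y 0.0046
2.5 46.5 y -0.0094
amber_jar_mid [(0.73, [439.6, 210.1, 474.5, 246.5])]
slide_box_mid [(0.81, [329.1, 278.8, 376.5, 326.6])]
beaker_mid [(0.88, [273.5, 214.8, 300.5, 250.4])]
```

```bash
python3 -c "
import cv2
a=cv2.imread('pics/t5.png'); print(cv2.imwrite('pics/camz.png',cv2.resize(a[135:265,380:440],None,fx=4.5,fy=4.5,interpolation=2)))"
```

```text
True
```

View pics/camz.png

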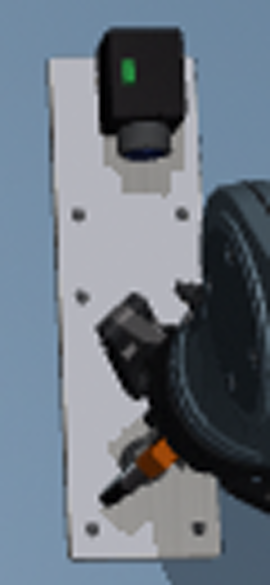

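Run:
```python
from h import *
t=cam('top'); c=(392,225,424,252)
im=cv2.resize(cv2.cvtColor(t['img'],cv2.COLOR_RGB2BGR)[c[1]:c[3],c[0]:c[2]],None,fx=16,fy=16,interpolation=2)
ims=[]
for a,col in((41.6,(0,255,255)),(44.6,(0,255,0)),(47.6,(255,0,255))):
    P=[box(.5008,-.1225,np.radians(a),.004,.035,.031,.093),box(.5008,-.1225,np.radians(a),.006,.022,.093,.135)]
    o=im.copy()
    for p in P:
        q=((proj(t,p)-[c[0]-.5,c[1]-.5])*16).astype(int); cv2.polylines(o,[cv2.convexHull(q)],True,col,1)
    ims.append(o[:, :400])
cv2.imwrite('pics/ov.png',cv2.resize(np.hstack(ims),(800,int(800*432/1200))))
```

View pics/ov.png

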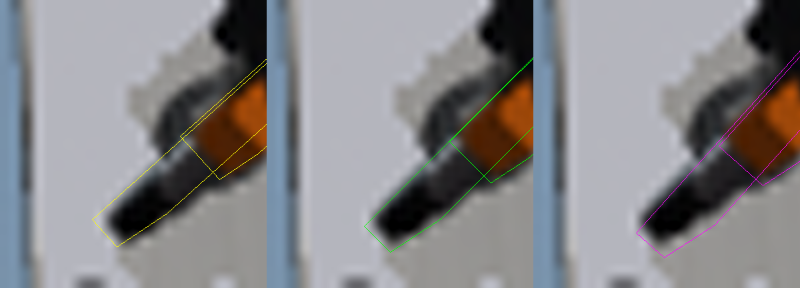

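Run:
```python
from h import *
plan(.501,-.1227,.103,44.7)
print(workorder.sign_off())
plan(.501,-.1227,.103,44.7)
```

```text
t 11.4 tcp [ 0.5011 -0.1228  0.1028] az 44.67 grip 0.133 F [-2.02  0.94  2.97] M [ 0.254 -0.084  0.012] j [ 0.52  0.55 -0.48  1.96  0.38  0.72  0.6 ]
delta [ 0.  -0.2 -0.2] spin -0.0
the job is handed in; nothing more can be done
None
the job is handed in; nothing more can be done
```

I turned the small blue nut clockwise by about 57° until it hit its stop, then let go and lifted away. I then gripped the orange fin and swung the mirror about 43°. I handed the job in at 11.4 s, still holding the mirror with 30 N set; no verdict was reported.

- **Nut:** the wrist moment jumped from about 0.05 to 1.3 N m at the stop, and the tool then slipped a few degrees further on the nut. Afterwards the top camera put the mark at −73° to −75°, facing the mirror. I had no direct reading of the nut joint.
- **Mirror angle:** the tool was at 44.7°, which by my positions puts the mark within a few millimetres of the reflected line. The checks on the mirror itself were rougher and disagreed somewhat. A fit to its corners in the scene view gave 47.5°, with errors of about a pixel. By eye, an overlay in the top view suggested 42–45°. I relied on the tool angle; at 47.5° the mark would be about 21 mm off, just inside the 22 mm limit.
- **Hold:** at the last reading before hand-in the arm was holding steady with the jaws closed on the fin (opening about 11 mm for the 12 mm fin).
- **Jar, slide box and beaker:** the slide box and beaker were found within about 3 pixels of where they started. The jar was checked to the same precision, but its first detection was weak. I moved nothing near any of them.

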